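# Turn a cover plate over against the bench stop

### The arm

A 7-joint arm with a two-finger parallel gripper is mounted at the origin on the work surface. World frame = base frame: x ahead of the robot, y to its left, z up, the work surface at z = 0. Lengths are in m, angles in rad, forces in N, time in s.
With the tool pointing down it reaches from about 0.425 to 0.925 m from the base axis. Payload 6.8 kg.
Tool frame: the origin (TCP) lies at the very end of the fingers, on their centre line; the grasp point (between the pads) lies 19 mm behind it; x points along the fingers, y is the direction in which the jaws open and shut, and the axes are right-handed (so a half turn about x gives the same grasp; the last joint's range is limited). The gripper opens to 85 mm and grips with 20 to 120 N. Pads are 22 mm wide; open, the fingers measure 114 mm over their backs; the gripper's body (76 mm by 85 mm) begins 54 mm behind the grasp point. The pads swing forward as they close: fully open they stand 13 mm farther back than shut.
Start: joints at [-1.401, 0.477, 0.022, 1.555, -0.011, 1.109, -0.083], TCP at [0.185, 0.649, 0.208] pointing down, gripper open.
Joint ranges: [-2.96, 2.96], [-0.34, 2.1], [-1.41, 1.46], [0.24, 2.44], [-1.37, 4.51], [0.17, 1.92], [-2.96, 2.96]. Speed limits (rad/s): [2.39, 2.39, 3.14, 3.14, 3.14, 3.14, 3.14].

### API

Orientations are given as a rotation vector (axis times angle).
In Python, from bench import monitor, viewer, order gives the robot as it stands.
- The arm moves only by the tool send_rows, never from a script. Its argument "increments" is a list of rows, each a list of 3 entries, a list of its own where there are three numbers: the turn, a rotation vector about the tool's x, y, z in rad, then the shift along the tool's x, y, z in m, then the finger opening in m, from 0 to 0.0854. A call has 1 to 20 rows; each row is the pose to reach, as a shift and turn from the pose commanded when the call began, along the tool's axes at that moment; what a row does not reach only later rows make up. A row lasts 1/8 s, in which the tool goes at most 62.5 mm and 10.7 degrees, less where a joint would pass 70% of its speed; a pose out of reach is approached as far as the arm can. A call with a gripper value outside its range is refused whole. The fingers move at their own pace and stop on an object; "force" is the grip in N (left out, the last holds). Time passes only in rows, so rows that repeat a pose let the fingers close. It gives the time, the measured TCP pose, the force and the opening at its end, in the units of the state.
- monitor.read_state(): the state, without advancing time (a new reading comes with each control period).
- viewer.get_image(name): name is "scene" or "top"; returns a dict with "image" (400x640x3 uint8, red, green, blue), "vertical_fov" (degrees; the focal length in pixels is half the picture's height over the tangent of half this angle, whatever the lens; pixels are square), "cx", "cy" (the principal point, pixels), "T" (4x4, takes a point from camera to world coordinates). Camera axes: x right, y down, z forward; pixel columns grow to the right and rows downward; lengths in m; the calibration is good to about 2 mm. A picture is of the moment at which its call begins. There is no depth.
- order.job_done(): hands the job in, once; it reports no verdict.
The state is a dict: "clock": time; "q": joint angles; "joint_vel": joint speeds; "effort": joint torques, N m; "tcp_pos": TCP position; "tool_rot": TCP orientation; "ft_force": force on the tool from outside, world axes, zero at the start; "ft_torque": the same for the moment, N m; "finger_gap": opening from 0.0 (shut) to 1.0 (fully open).
Only numpy, scipy, OpenCV 4.12 (cv2) and the standard library are available. Lean on these libraries where they do the work, as an engineer would, in place of code of your own. Each camera call takes 0.05 s, during which the arm holds its last target. There are 200 camera calls.

### The job

Turn the cover plate over so that it lies flat on the bench with its smooth face up, using only pushes of the fingertips: push it against the sloping bench stop until it rides up and leans on the slope, then push its upper edge back from behind so that it tips over and falls onto its rimmed face in front of the stop. Push gently, never pinch it or lift it off the bench, and leave the jar, the battery pack and the wrench where they are.

Things in the scene. Friction and masses are not known exactly. Their poses are not given: they have to be found in the camera images.
- plate: Loose cast aluminium cover plate, 100 mm (x) by 120 mm (y), 10 mm thick, 0.22 to 0.45 kg. One face is smooth, the other has a raised rim 70 x 90 mm, 4 mm high. Origin: middle of the smooth face, which lies on the bench at the start. z points out of the rimmed face: up at the start, down when turned over (origin then 14 mm up). At the start x points within 0.4 rad of the stop's x.
- stop: Fixed slick grey steel stop, 180 mm wide (y). Origin: middle of its slope's foot, at bench height; x level. The 43 degree slope rises along +x to a top edge 42 mm high at x = 45 mm; back and flange reach x = 80 mm, clear beyond. At x = -15 to -5 mm a low sill ramps up to 2.5 mm; the plate's lower edge, pushed over it into the groove, is held: plate leaning, upper edge about 25 mm above the stop.
- corner0 (a point): Plate corner at plate +x, +y (mid thickness).
- corner1 (a point): Plate corner at plate +x, -y (mid thickness).
- corner2 (a point): Plate corner at plate -x, +y (mid thickness).
- corner3 (a point): Plate corner at plate -x, -y (mid thickness).
- jar: Bystander: screw-top amber jar, 60 mm diameter, 85 mm tall, standing; origin under its centre. Beside the stop, to its left (+y).
- battery: Bystander: black tool battery pack 75 x 60 x 59 mm; origin under its centre. Beside the stop, to its right (-y).
- wrench: Bystander: steel wrench 160 mm long, lying flat; origin under its middle. Left (+y) of the plate, nearer the robot than the jar.
Things that resemble listed ones, but are neither listed nor needed, are in the scene too. Several things look just like the plate: the one meant starts farthest to the robot's left.

How it is judged:
On the way, in this order (a step that is already met when the one before it is completed fails the run):
1. the plate is tipped up, leaning on the slope of the stop (angle between plate's own z axis and vertical between 0.6 and 1.4 rad and contact force between plate and stop above 0.2 N), for 0.2 s.
2. the plate has tipped over onto its rimmed face (angle between plate's own z axis and vertical above 2.9 rad), for 0.2 s.
At the end, for the whole second after the job is handed in: The plate lies flat (within 0.09 rad) and still on the bench, in front of the stop, smooth face up, its origin 9 to 19 mm above the bench (angle between plate's own z axis and vertical above 3.05 rad and height (world z) of plate between 0.009 and 0.019 m and x of plate in the frame of stop below 0 m and linear speed of plate below 0.02 m/s and angular speed of plate below 0.2 rad/s); the robot touches nothing.
It fails at once if the plate was lifted: all four corners more than 30 mm above the bench (height (world z) of each of corner0, corner1, corner2, corner3 above 0.03 m).
It fails at once if the jar, battery pack or wrench was moved more than 20 mm (distance of any of jar, battery, wrench from where it was at the start of the episode above 0.02 m).
It fails at once if the plate was pinched: the gripper's grasp point lies inside the plate, fingers touching it on either side (contact force between plate and the fingers above 1 N and x of the grasp point in the frame of plate between -0.05 and 0.05 m and y of the grasp point in the frame of plate between -0.06 and 0.06 m and z of the grasp point in the frame of plate between 0.001 and 0.009 m).
It fails at once if the fingers pressed or squeezed the plate with over 60 N (contact force between plate and the fingers above 60 N).
It also fails if it takes over 51 s, if anything falls off the work surface, if the arm or the gripper's body presses on something with over 40 N, if the wrist force passes 120 N, or if a joint passes its speed limit or range.

## Working session

There is one attempt and no reset: what is moved stays moved. The work goes in short steps, Python scripts to look and compute and a tool call to move; the robot and the scene stay as the last step left them, time stands still between calls to the robot, and variables do not carry over. Pictures are saved under pics/ and viewed, about 8 in all and at most 12, crops included, and the job is handed in when it is done.

Besides the shell and the picture viewer there is one more tool, called as a command line: name --argument value ..., lists and objects as JSON in quotes. send_rows: Moves the arm, as the interface text tells. Its arguments: {"type":"object","properties":{"increments":{"type":"array"},"force":{"type":"number"}},"required":["increments"]}

```bash
mkdir -p pics; ls; python3 - <<'E'
from bench import monitor, viewer
import cv2
s=monitor.read_state(); print(s)
for n in("scene","top"):
    d=viewer.get_image(n); cv2.imwrite(f"pics/{n}0.png",d["image"][:,:,::-1]); print(n,d["vertical_fov"],d["cx"],d["cy"],d["T"])
E
```

```text
pics
{'clock': 0.0, 'q': array([-1.40111869,  0.4777815 ,  0.02237095,  1.55643854, -0.01147915,
        1.10932596, -0.08310716]), 'joint_vel': array([ 0.00034795, -0.00044405,  0.00037081, -0.00011447, -0.00061342,
        0.00102036, -0.00184699]), 'effort': array([ 2.29228517e-04, -5.96456087e+01,  1.60744652e+00, -2.81204742e+01,
        1.23697377e-02,  9.48821398e-03,  2.45704325e-05]), 'tcp_pos': array([0.18496677, 0.64850391, 0.20744431]), 'tool_rot': array([ 0.21660938,  1.55986095, -0.21948028]), 'ft_force': array([0.89838856, 0.40772765, 0.55674681]), 'ft_torque': array([0.01542373, 0.03132153, 0.06069894]), 'finger_gap': 1.0000540563344602}
scene 46.58416488735979 312.90184173399734 209.47445471779898 [[ 0.22042831  0.75481844 -0.61778677  1.1823442 ]
 [ 0.97523964 -0.15895281  0.15375841 -0.21910899]
 [ 0.01786074 -0.63638285 -0.77116656  0.87576824]
 [ 0.          0.          0.          1.        ]]
top 52.38400025949173 316.5716061119573 196.91011115474927 [[ 0.02260476 -0.98977623  0.14082629  0.38973213]
 [-0.99952767 -0.025308   -0.01743409 -0.04522548]
 [ 0.02081988 -0.14036568 -0.98988081  0.86139218]
 [ 0.          0.          0.          1.        ]]
```

View pics/top0.png

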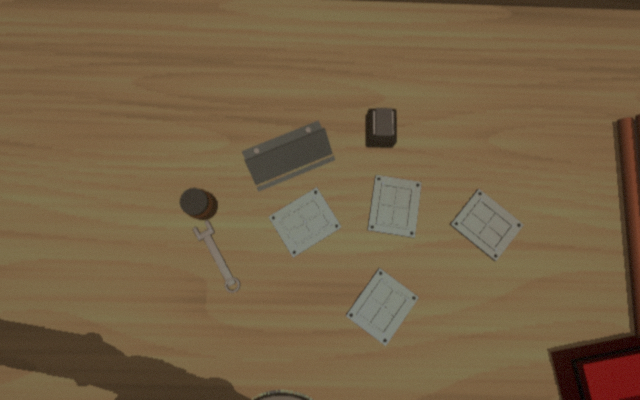

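View pics/scene0.png

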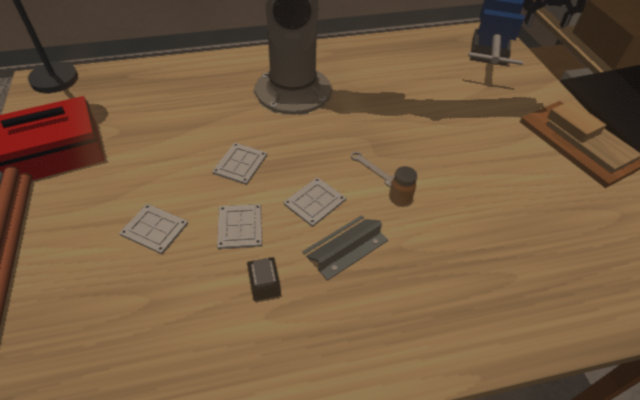

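The top view shows the plate at about (305,221), the stop at (288,155), the jar at (198,204), the wrench at (217,257) and the battery at (381,127). Next I'll measure the plate and stop.

```bash
cat > h.py <<'E'
import numpy as np, cv2
from bench import monitor, viewer
def cast(d,uv,z):
    f=d["image"].shape[0]/2/np.tan(np.radians(d["vertical_fov"])/2)
    uv=np.atleast_2d(uv).astype(float); T=d["T"]
    r=np.c_[(uv[:,0]-d["cx"])/f,(uv[:,1]-d["cy"])/f,np.ones(len(uv))]@T[:3,:3].T
    o=T[:3,3]; return (o+r*((z-o[2])/r[:,2])[:,None])
def proj(d,P):
    f=d["image"].shape[0]/2/np.tan(np.radians(d["vertical_fov"])/2)
    T=d["T"]; c=(np.atleast_2d(P)-T[:3,3])@T[:3,:3]
    return c[:,:2]/c[:,2:]*f+[d["cx"],d["cy"]]
def snap(n,name=None,crop=None,k=1):
    d=viewer.get_image(n)
    if name:
        im=d["image"][:,:,::-1]
        if crop: x,y,w,h=crop; im=im[y:y+h,x:x+w]
        cv2.imwrite(f"pics/{name}.png",cv2.resize(im,None,fx=k,fy=k,interpolation=cv2.INTER_CUBIC))
    return d
E
python3 - <<'E'
from h import *
d=snap("top","crop1",(170,95,240,200),3.3)
e=snap("scene")
for nm,D,box in(("top",d,(262,180,85,80)),("scene",e,(275,170,80,62))):
    im=cv2.cvtColor(D["image"],cv2.COLOR_RGB2HSV); x,y,w,h=box
    sub=im[y:y+h,x:x+w]
    m=((sub[...,1]<70)&(sub[...,2]>90)).astype(np.uint8)
    cs,_=cv2.findContours(m,0,2); c=max(cs,key=cv2.contourArea)
    r=cv2.minAreaRect(c); print(nm,cv2.contourArea(c),r)
    P=cast(D,c[:,0]+[x,y],0.010)[:,:2]
    rr=cv2.minAreaRect((P*1000).astype(np.float32)); print(np.round(rr[0]),np.round(rr[1]),rr[2]); print(np.round(cv2.boxPoints(rr)))
E
```

```text
top 2716.5 ((42.542484283447266, 41.81845474243164), (48.663875579833984, 58.30289840698242), 58.17255783081055)
[458. -36.] [102. 122.] 33.28158950805664
[[ 382.  -14.]
 [ 449. -115.]
 [ 534.  -59.]
 [ 467.   43.]]
scene 1496.5 ((39.61152648925781, 30.1408748626709), (36.654144287109375, 51.55101013183594), 51.63251495361328)
[461. -36.] [102. 122.] 32.99304962158203
[[ 385.  -13.]
 [ 451. -115.]
 [ 537.  -60.]
 [ 470.   43.]]
```

View pics/crop1.png

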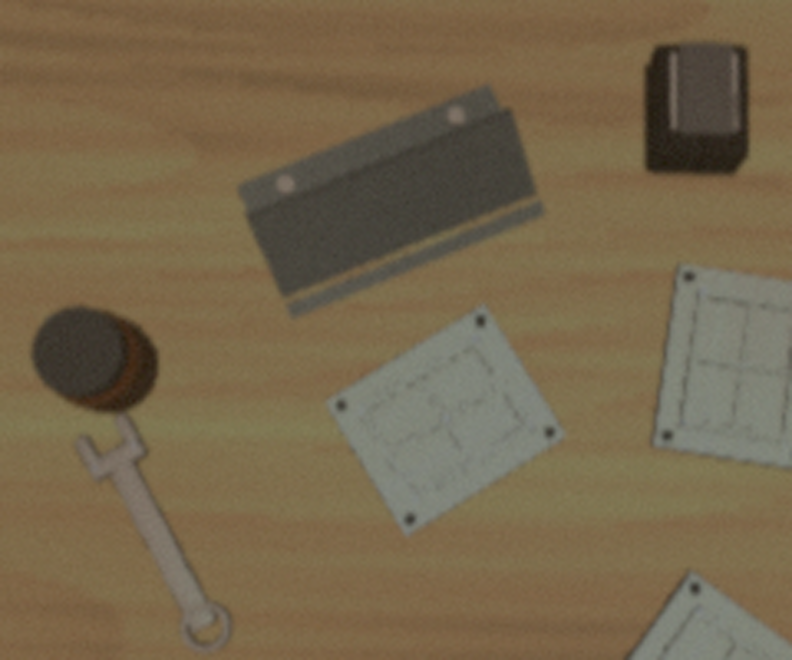

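The crop shows the slope foot running from (283,297) to (537,195), the slope's top edge from (248,213) to (510,110), and the sill in front of it. The plate corners are clear.

```bash
python3 - <<'E'
from h import *
d=snap("top")
c=lambda p,z: cast(d,np.array(p)/3.3+[170-.35,95-.35],z)
F=c([(283,297),(537,195)],0.); T=c([(248,213),(510,110)],.042); S=c([(291,317),(545,212)],0.0)
for n,A in("foot",F),("top",T),("sill",S):
    v=A[1]-A[0]; print(n,np.round(A[:,:2]*1000),np.linalg.norm(v),"mid",A.mean(0)[:2],"yaw",np.degrees(np.arctan2(v[0],-v[1])))
th=np.arctan2(*(lambda v:(v[0],-v[1]))((F[1]-F[0]+T[1]-T[0]+S[1]-S[0])))
n=np.array([np.cos(th),np.sin(th)]); t=np.array([-n[1],n[0]])
print("th",np.degrees(th))
for A in(F,T,S): print((A[:,:2]-F.mean(0)[:2])@np.c_[n,t]*1000)
o=F.mean(0)[:2]
print("plate",(np.array([.4595,-.036])-o)@np.c_[n,t])
for p,z in(((85,352),.085),((95,655),.0)):pass
J=c([(80,350)],.085); W=c([(85,440),(145,440),(205,630)],.004);B=c([(705,90)],.059);print(J,W,B)
for A in(J,W,B): print((A[:,:2]-o)@np.c_[n,t]*1000)
E
```

```text
foot [[535.  71.]
 [608. -93.]] 0.17918291651019813 mid [ 0.57170301 -0.01069187] yaw 23.86722179607711
top [[581.  90.]
 [652. -72.]] 0.1768289384233676 mid [0.61637584 0.00866136] yaw 23.726190069374432
sill [[522.  65.]
 [597. -98.]] 0.17961600353305074 mid [ 0.55954298 -0.01629387] yaw 24.392703166345594
th 23.996875256739596
[[  0.20273453  89.59122887]
 [ -0.20273453 -89.59122887]]
[[ 49.10005511  87.92610803]
 [ 48.26465682 -88.90085703]]
[[-14.00770415  89.63336908]
 [-12.76683681 -89.97834817]]
plate [-0.11279752  0.02251079]
[[0.48683571 0.17575705 0.085     ]] [[0.43950664 0.19193108 0.004     ]
 [0.44041431 0.1540527  0.004     ]
 [0.32306526 0.10997696 0.004     ]] [[ 0.66294663 -0.19288542  0.059     ]]
[[ -1.70569567 204.84810623]]
[[ -38.36623814  238.87228799]
 [ -52.94165857  203.89868826]
 [-178.07297693  211.35683358]]
[[   9.26150168 -203.55370812]]
```

```bash
cat >> h.py <<'E'
from scipy.spatial.transform import Rotation as Ro
O=np.array([.573,-.010]); TH=np.radians(24.0)
n=np.array([np.cos(TH),np.sin(TH)]); t=np.array([-n[1],n[0]])
def s2w(x,y): return O+x*n+y*t
def w2s(p): return (np.asarray(p)[:2]-O)@np.c_[n,t]
def goal(tilt=0,yaw=0):
    "tool x down; tilt>0: tip toward the robot (-stop x)"
    a=TH+yaw; X=np.array([np.cos(a),np.sin(a),0]); Y=np.array([-X[1],X[0],0])
    x=np.array([0,0,-1.])*np.cos(tilt)-X*np.sin(tilt)
    s=monitor.read_state(); R0=Ro.from_rotvec(s["tool_rot"]).as_matrix()
    y=Y if R0[:,1]@Y>0 else -Y
    return np.c_[x,y,np.cross(x,y)]
def plan(x,y,z,tilt=0,yaw=0,R=None):
    s=monitor.read_state(); R0=Ro.from_rotvec(s["tool_rot"]).as_matrix()
    G=goal(tilt,yaw); p=np.r_[s2w(x,y),z]
    print("turn",np.round(Ro.from_matrix(R0.T@G).as_rotvec(),3),"shift",np.round(R0.T@(p-s["tcp_pos"]),4))
def st():
    s=monitor.read_state(); R=Ro.from_rotvec(s["tool_rot"]).as_matrix()
    print("t",s["clock"],"tcp stop",np.round(w2s(s["tcp_pos"])*1e3,1),"z",round(s["tcp_pos"][2]*1e3,1),"world",np.round(s["tcp_pos"],4),"F",np.round(s["ft_force"],1),"gap",round(s["finger_gap"],3))
    print("q",np.round(s["q"],3)); print("toolx",np.round(R[:,0],3),"y",np.round(R[:,1],3),"z",np.round(R[:,2],3))
E
python3 - <<'E'
from h import *
st(); plan(-.03,.1,.2); plan(-.18,.016,.1)
E
```

```text
t 0.25 tcp stop [-86.5 759.7] z 207.9 world [0.185  0.6489 0.2079] F [ 0.7 -0.1  0.9] gap 0.997
q [-1.401  0.477  0.022  1.556 -0.012  1.109 -0.083]
toolx [-0.    -0.001 -1.   ] y [ 0.274  0.962 -0.001] z [ 0.962 -0.274  0.   ]
turn [-0.697 -0.     0.001] shift [ 0.0083 -0.4698  0.4666]
turn [-0.697 -0.     0.001] shift [ 0.1085 -0.6304  0.4055]
```

send_rows --increments '[[[-0.7,0,0],[0.008,-0.47,0.467],0.04],[[-0.7,0,0],[0.008,-0.47,0.467],0.04],[[-0.7,0,0],[0.008,-0.47,0.467],0.04],[[-0.7,0,0],[0.008,-0.47,0.467],0.04],[[-0.7,0,0],[0.008,-0.47,0.467],0.04],[[-0.7,0,0],[0.008,-0.47,0.467],0.04],[[-0.7,0,0],[0.008,-0.47,0.467],0.04],[[-0.7,0,0],[0.008,-0.47,0.467],0.04],[[-0.7,0,0],[0.008,-0.47,0.467],0.04],[[-0.7,0,0],[0.008,-0.47,0.467],0.04],[[-0.7,0,0],[0.108,-0.63,0.405],0.04],[[-0.7,0,0],[0.108,-0.63,0.405],0.04],[[-0.7,0,0],[0.108,-0.63,0.405],0.04],[[-0.7,0,0],[0.108,-0.63,0.405],0.04],[[-0.7,0,0],[0.108,-0.63,0.405],0.04],[[-0.7,0,0],[0.108,-0.63,0.405],0.04]]'

```text
clock: 2.25
tcp_pos: [0.4029, -0.0671, 0.1009]
tool_rot: [-0.332, 1.544, 0.332]
ft_force: [0.7, 0.5, 2.0]
finger_gap: 0.468
```

```bash
python3 - <<'E'
from h import *
st(); plan(-.185,.016,.03);plan(-.185,.016,.03,tilt=.25)
E
```

```text
t 2.25 tcp stop [-178.6   17. ] z 100.9 world [ 0.4029 -0.0671  0.1009] F [0.7 0.5 2. ] gap 0.468
q [-0.246  0.197  0.29   2.28  -0.091  0.672  2.103]
toolx [ 0.001  0.    -1.   ] y [-0.41   0.912 -0.   ] z [0.912 0.41  0.001]
turn [0.004 0.001 0.   ] shift [ 0.0709 -0.001  -0.0065]
turn [0.004 0.251 0.001] shift [ 0.0709 -0.001  -0.0065]
```

send_rows --increments '[[[0,0,0],[0.04,0,-0.009],0.04],[[0,0,0],[0.07,0,-0.011],0.04],[[0,0,0],[0.07,0,-0.011],0.04],[[0,0,0],[0.07,0,-0.011],0.04]]'

```text
clock: 2.75
tcp_pos: [0.3932, -0.0717, 0.0314]
tool_rot: [-0.332, 1.543, 0.332]
ft_force: [0.1, -0.2, -0.1]
finger_gap: 0.467
```

```bash
python3 - <<'E'
from h import *
st(); plan(-.187,.016,.0025)
d=snap("scene","s1",(200,60,240,200),3.3)
E
```

```text
t 2.75 tcp stop [-189.4   16.8] z 31.4 world [ 0.3932 -0.0717  0.0314] F [ 0.1 -0.2 -0.1] gap 0.467
q [-0.189  0.337  0.248  2.344 -0.178  0.476  2.199]
toolx [ 0.002  0.    -1.   ] y [-0.411  0.912 -0.   ] z [0.912 0.411 0.002]
turn [0.005 0.002 0.   ] shift [ 0.0289 -0.0008  0.0023]
```

View pics/s1.png

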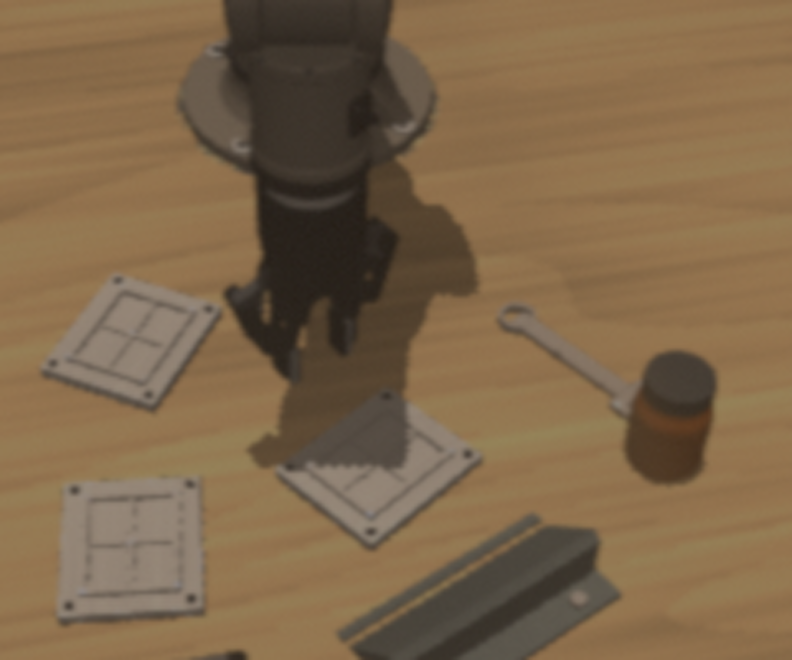

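The fingertips, at crop (295,375) and (345,350), stand clear behind the plate's rear edge, which runs (285,465)-(388,395). I'll lower them to the bench and start pushing.

send_rows --increments '[[[0.005,0.002,0],[0.015,0,0.001],0.04],[[0.005,0.002,0],[0.024,0,0.002],0.04],[[0.005,0.002,0],[0.028,0,0.002],0.04],[[0.005,0.002,0],[0.0285,0,0.002],0.04]]'

```text
clock: 3.3
tcp_pos: [0.3937, -0.0715, 0.002]
tool_rot: [-0.328, 1.548, 0.327]
ft_force: [-0.2, 0.1, 0.2]
finger_gap: 0.469
```

```bash
python3 -c "
from h import *
st(); plan(-.12,.016,.003)"
```

```text
t 3.3 tcp stop [-188.8   16.8] z 2.0 world [ 0.3937 -0.0715  0.002 ] F [-0.2  0.1  0.2] gap 0.469
q [-0.16   0.408  0.214  2.351 -0.215  0.401  2.225]
toolx [-0.002 -0.001 -1.   ] y [-0.405  0.914  0.   ] z [ 0.914  0.405 -0.002]
turn [-0.002 -0.002 -0.   ] shift [-0.0011 -0.0007  0.0688]
```

send_rows --increments '[[[0,0,0],[-0.001,0,0.006],0.04],[[0,0,0],[-0.001,0,0.012],0.04],[[0,0,0],[-0.001,0,0.017],0.04],[[0,0,0],[-0.001,0,0.022],0.04],[[0,0,0],[-0.001,0,0.027],0.04],[[0,0,0],[-0.001,0,0.032],0.04],[[0,0,0],[-0.001,0,0.037],0.04],[[0,0,0],[-0.001,0,0.042],0.04],[[0,0,0],[-0.001,0,0.047],0.04],[[0,0,0],[-0.001,0,0.052],0.04],[[0,0,0],[-0.001,0,0.057],0.04],[[0,0,0],[-0.001,0,0.06],0.04],[[0,0,0],[-0.001,0,0.06],0.04]]'

```text
clock: 4.92
tcp_pos: [0.4486, -0.047, 0.0028]
tool_rot: [-0.328, 1.548, 0.327]
ft_force: [0.2, 0.9, -0.0]
finger_gap: 0.471
```

```bash
python3 - <<'E'
from h import *
st(); plan(-.06,.016,.003)
d=snap("top","t2",(170,95,240,200),3.3)
E
```

```text
t 4.925 tcp stop [-128.7   16.7] z 2.8 world [ 0.4486 -0.047   0.0028] F [ 0.2  0.9 -0. ] gap 0.471
q [-0.219  0.46   0.222  2.239 -0.219  0.464  2.165]
toolx [-0.002 -0.001 -1.   ] y [-0.405  0.914 -0.   ] z [ 0.914  0.405 -0.002]
turn [-0.001 -0.002  0.   ] shift [-0.0004 -0.0006  0.0687]
```

View pics/t2.png

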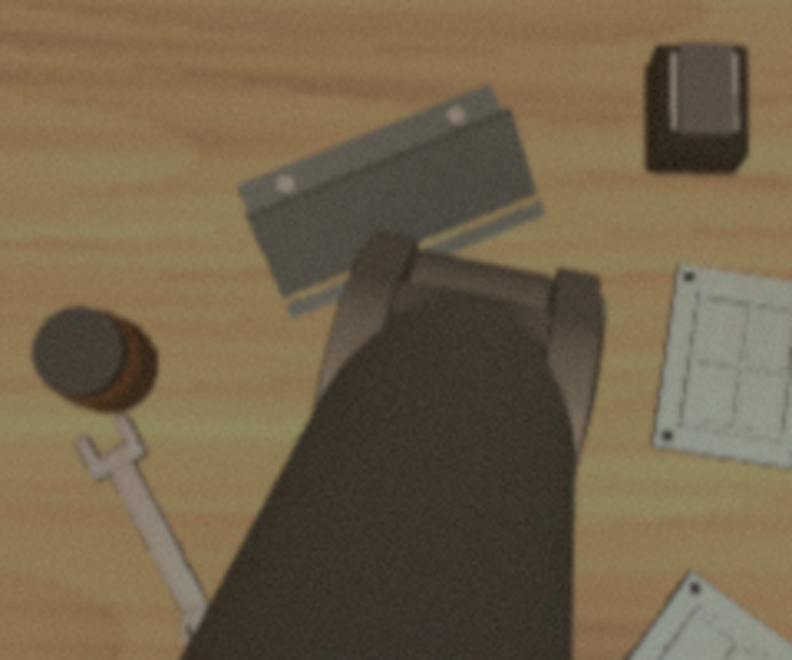

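The arm hides the plate in the top view, so I'll check it from the scene camera.

```bash
python3 - <<'E'
from h import *
d=snap("scene","s2",(240,130,200,150),4)
E
```

```text
(no output)
```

View pics/s2.png

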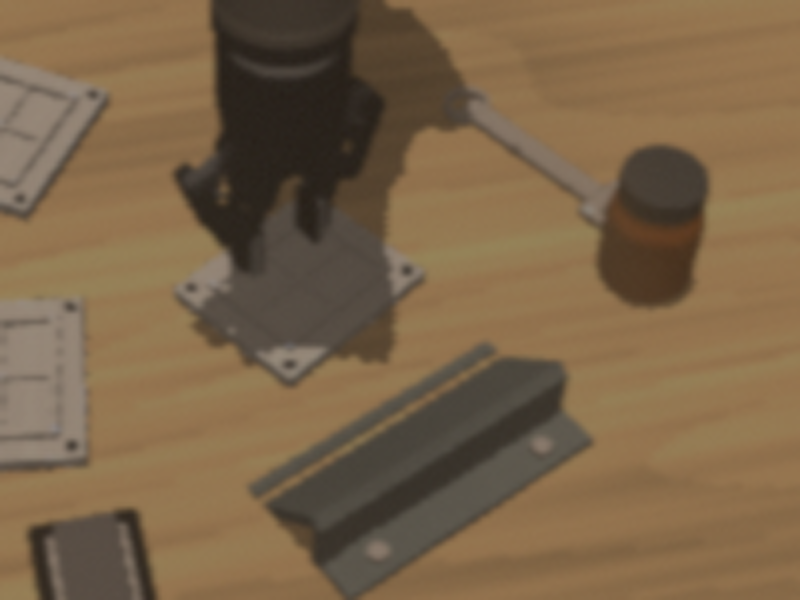

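```bash
python3 - <<'E'
from h import *
d=snap("scene")
for z in(.003,.01,.015,.02,.025,.03):
    print(z,[np.round(w2s(p)*1e3,1) for p in cast(d,[(240+248/4,130+272/4),(240+315/4,130+243/4)],z)])
print([np.round(w2s(p)*1e3,1) for p in cast(d,[(240+290/4,130+375/4),(240+425/4,130+270/4),(240+175/4,130+290/4)],.01)])
E
```

```text
0.003 [array([-141.9,    4.6]), array([-136.7,   53. ])]
0.01 [array([-136.9,    1.1]), array([-131.9,   49.1])]
0.015 [array([-133.4,   -1.5]), array([-128.4,   46.3])]
0.02 [array([-129.9,   -4. ]), array([-124.9,   43.4])]
0.025 [array([-126.4,   -6.5]), array([-121.4,   40.6])]
0.03 [array([-122.9,   -9.1]), array([-117.9,   37.8])]
[array([-57.4, -25.9]), array([-74.2,  90.7]), array([-151.3,  -43.6])]
```

The plate hasn't moved. At this opening the tips sit about 20 mm above the TCP, so they passed over it. I'll back off and find the bench by touch.

send_rows --increments '[[[0,0,0],[-0.002,0,-0.03],0.04],[[0,0,0],[-0.002,0,-0.06],0.04],[[0,0,0],[-0.002,0,-0.064],0.04],[[0,0,0],[0.002,0,-0.064],0.04],[[0,0,0],[0.004,0,-0.064],0.04],[[0,0,0],[0.004,0,-0.064],0.04]]'

```text
clock: 5.82
tcp_pos: [0.3906, -0.0728, -0.0013]
tool_rot: [-0.328, 1.548, 0.328]
ft_force: [-0.2, 0.6, 0.5]
finger_gap: 0.468
```

send_rows --increments '[[[0,0,0],[0.002,0,0],0.04],[[0,0,0],[0.003,0,0],0.04],[[0,0,0],[0.003,0,0],0.04]]'

```text
clock: 6.2
tcp_pos: [0.3899, -0.0731, -0.0042]
tool_rot: [-0.328, 1.548, 0.327]
ft_force: [0.9, 0.1, 0.5]
finger_gap: 0.465
```

```bash
python3 - <<'E'
from h import *
st()
E
```

```text
t 6.2 tcp stop [-192.9   16.9] z -4.2 world [ 0.3899 -0.0731 -0.0042] F [0.9 0.1 0.5] gap 0.465
q [-0.148  0.419  0.205  2.36  -0.222  0.381  2.235]
toolx [-0.002 -0.001 -1.   ] y [-0.405  0.914  0.   ] z [ 0.914  0.405 -0.002]
```

send_rows --increments '[[[0,0,0],[0.002,0,0],0.04],[[0,0,0],[0.004,0,0],0.04],[[0,0,0],[0.004,0,0],0.04]]'

```text
clock: 6.58
tcp_pos: [0.3898, -0.0731, -0.0083]
tool_rot: [-0.328, 1.548, 0.327]
ft_force: [0.3, 0.3, 0.2]
finger_gap: 0.468
```

send_rows --increments '[[[0,0,0],[0.002,0,0],0.04],[[0,0,0],[0.003,0,0],0.04],[[0,0,0],[0.003,0,0],0.04]]'

```text
clock: 6.95
tcp_pos: [0.3899, -0.0731, -0.0112]
tool_rot: [-0.328, 1.548, 0.327]
ft_force: [-0.1, 0.1, 0.7]
finger_gap: 0.469
```

send_rows --increments '[[[0,0,0],[0.002,0,0],0.04],[[0,0,0],[0.003,0,0],0.04],[[0,0,0],[0.003,0,0],0.04]]'

```text
clock: 7.32
tcp_pos: [0.3898, -0.0731, -0.0142]
tool_rot: [-0.328, 1.548, 0.327]
ft_force: [0.6, 0.1, -0.1]
finger_gap: 0.467
```

```bash
python3 - <<'E'
from h import *
d=snap("scene","s3",(250,130,120,100),6)
E
```

```text
(no output)
```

View pics/s3.png

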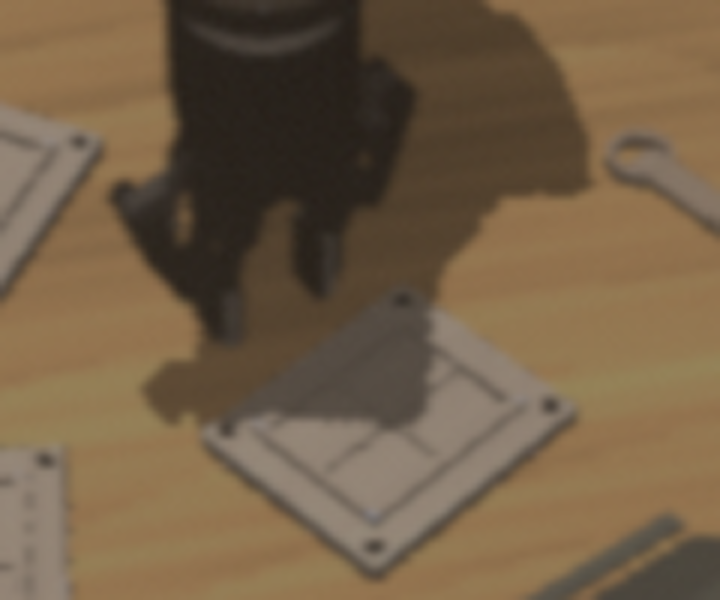

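```bash
python3 - <<'E'
from h import *
d=snap("scene")
for z in(.0,.005,.01,.015,.02):
    print(z,[np.round(w2s(p)*1e3,1) for p in cast(d,[(250+230/6,130+342/6),(250+322/6,130+297/6)],z)])
E
```

```text
0.0 [array([-194.3,   -0.3]), array([-192.6,   46.7])]
0.005 [array([-190.5,   -2.8]), array([-188.9,   43.9])]
0.01 [array([-186.7,   -5.3]), array([-185.1,   41.1])]
0.015 [array([-182.9,   -7.8]), array([-181.3,   38.4])]
0.02 [array([-179.1,  -10.3]), array([-177.5,   35.6])]
```

The tips, at crop (230,342) and (322,297), cast to a height of about 8-12 mm. I'll keep lowering in small steps.

send_rows --increments '[[[0,0,0],[0.002,0,0],0.04],[[0,0,0],[0.003,0,0],0.04],[[0,0,0],[0.003,0,0],0.04]]'

```text
clock: 7.8
tcp_pos: [0.3898, -0.0731, -0.0172]
tool_rot: [-0.328, 1.548, 0.327]
ft_force: [0.2, -0.5, -0.5]
finger_gap: 0.471
```

send_rows --increments '[[[0,0,0],[0.001,0,0],0.04],[[0,0,0],[0.002,0,0],0.04],[[0,0,0],[0.002,0,0],0.04]]'

```text
clock: 8.18
tcp_pos: [0.3898, -0.0731, -0.0192]
tool_rot: [-0.328, 1.548, 0.327]
ft_force: [0.4, -0.1, -0.0]
finger_gap: 0.467
```

send_rows --increments '[[[0,0,0],[0.001,0,0],0.04],[[0,0,0],[0.002,0,0],0.04],[[0,0,0],[0.002,0,0],0.04]]'

```text
clock: 8.55
tcp_pos: [0.3898, -0.0731, -0.0212]
tool_rot: [-0.328, 1.548, 0.327]
ft_force: [-0.5, -0.1, -0.6]
finger_gap: 0.47
```

send_rows --increments '[[[0,0,0],[0.001,0,0],0.04],[[0,0,0],[0.002,0,0],0.04],[[0,0,0],[0.002,0,0],0.04]]'

```text
clock: 8.93
tcp_pos: [0.3898, -0.0731, -0.0232]
tool_rot: [-0.328, 1.548, 0.327]
ft_force: [0.3, -1.3, 0.6]
finger_gap: 0.468
```

send_rows --increments '[[[0,0,0],[0.001,0,0],0.04],[[0,0,0],[0.002,0,0],0.04],[[0,0,0],[0.002,0,0],0.04]]'

```text
clock: 9.3
tcp_pos: [0.39, -0.0731, -0.0244]
tool_rot: [-0.327, 1.548, 0.327]
ft_force: [-3.2, 0.3, 18.0]
finger_gap: 0.468
```

I felt the bench at TCP z = -0.024, so the tips are 24 mm above the reported TCP. I'll raise them to about 4 mm and push.

send_rows --increments '[[[0,0,0],[-0.0045,0,0],0.04],[[0,0,0],[-0.0045,0,0.006],0.04],[[0,0,0],[-0.0045,0,0.012],0.04],[[0,0,0],[-0.0045,0,0.017],0.04],[[0,0,0],[-0.0045,0,0.022],0.04],[[0,0,0],[-0.0045,0,0.027],0.04],[[0,0,0],[-0.0045,0,0.032],0.04],[[0,0,0],[-0.0045,0,0.037],0.04],[[0,0,0],[-0.0045,0,0.042],0.04],[[0,0,0],[-0.0045,0,0.047],0.04],[[0,0,0],[-0.0045,0,0.052],0.04],[[0,0,0],[-0.0045,0,0.057],0.04],[[0,0,0],[-0.0045,0,0.06],0.04]]'

```text
clock: 10.92
tcp_pos: [0.4451, -0.0487, -0.0207]
tool_rot: [-0.328, 1.548, 0.327]
ft_force: [-1.1, -0.0, -0.0]
finger_gap: 0.466
```

```bash
python3 - <<'E'
from h import *
st(); plan(-.06,.016,-.0205)
d=snap("scene","s4",(240,130,160,120),5)
E
```

```text
t 10.925 tcp stop [-132.6   16.7] z -20.7 world [ 0.4451 -0.0487 -0.0207] F [-1.1 -0.  -0. ] gap 0.466
q [-0.195  0.506  0.198  2.251 -0.242  0.404  2.19 ]
toolx [-0.002 -0.001 -1.   ] y [-0.405  0.914 -0.   ] z [ 0.914  0.405 -0.002]
turn [-0.002 -0.002  0.   ] shift [-0.0004 -0.0006  0.0726]
```

View pics/s4.png

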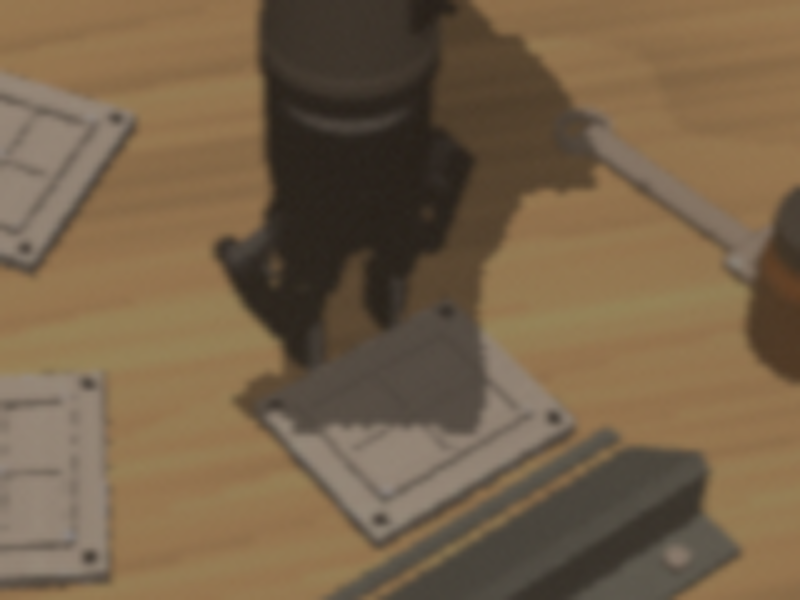

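The plate is now moving, with its front edge at crop (380,545)-(575,425), roughly parallel to the sill.

```bash
python3 - <<'E'
from h import *
d=snap("scene")
print([np.round(w2s(p)*1e3,1) for p in cast(d,[(240+380/5,130+540/5),(240+575/5,130+423/5),(240+258/5,130+402/5),(240+450/5,130+303/5)],.01)])
# sill front line: far-left end and foot right end
print([np.round(w2s(p)*1e3,1) for p in cast(d,[(240+325/5,130+598/5),(240+605/5,130+430/5)],.0)])
E
```

```text
[array([-19.4, -44.2]), array([-19.8,  73.3]), array([-119.6,  -42.4]), array([-115.8,   72.2])]
[array([-13.8, -79.6]), array([-13.6,  88.2])]
```

send_rows --increments '[[[0,0,0],[0,0,0.005],0.04],[[0,0,0],[0,0,0.01],0.04],[[0,0,0],[0,0,0.014],0.04],[[0,0,0],[0,0,0.018],0.04],[[0,0,0],[0,0,0.022],0.04],[[0,0,0],[0,0,0.026],0.04],[[0,0,0],[0,0,0.03],0.04],[[0,0,0],[0,0,0.034],0.04],[[0,0,0],[0,0,0.038],0.04],[[0,0,0],[0,0,0.042],0.04],[[0,0,0],[0,0,0.046],0.04],[[0,0,0],[0,0,0.05],0.04]]'

```text
clock: 12.52
tcp_pos: [0.491, -0.0283, -0.0209]
tool_rot: [-0.328, 1.547, 0.327]
ft_force: [-1.4, -0.9, -0.6]
finger_gap: 0.466
```

```bash
python3 - <<'E'
from h import *
st(); plan(-.03,.016,-.0205)
E
```

```text
t 12.525 tcp stop [-82.4  16.7] z -20.9 world [ 0.491  -0.0283 -0.0209] F [-1.4 -0.9 -0.6] gap 0.466
q [-0.238  0.55   0.208  2.153 -0.244  0.462  2.147]
toolx [-0.001 -0.001 -1.   ] y [-0.405  0.914 -0.   ] z [ 0.914  0.405 -0.002]
turn [-0.002 -0.002  0.   ] shift [-0.0005 -0.0006  0.0524]
```

send_rows --increments '[[[0,0,0],[0,0,0.004],0.04],[[0,0,0],[0,0,0.008],0.04],[[0,0,0],[0,0,0.012],0.04],[[0,0,0],[0,0,0.016],0.04],[[0,0,0],[0,0,0.02],0.04],[[0,0,0],[0,0,0.024],0.04],[[0,0,0],[0,0,0.028],0.04],[[0,0,0],[0,0,0.032],0.04],[[0,0,0],[0,0,0.036],0.04],[[0,0,0],[0,0,0.04],0.04],[[0,0,0],[0,0,0.044],0.04],[[0,0,0],[0,0,0.046],0.04]]'

```text
clock: 14.02
tcp_pos: [0.5327, -0.0098, -0.0209]
tool_rot: [-0.328, 1.548, 0.327]
ft_force: [-1.1, -0.3, -1.9]
finger_gap: 0.466
```

```bash
python3 - <<'E'
from h import *
st()
d=snap("scene","s5",(240,130,160,120),5)
E
```

```text
t 14.025 tcp stop [-36.7  16.6] z -20.9 world [ 0.5327 -0.0098 -0.0209] F [-1.1 -0.3 -1.9] gap 0.466
q [-0.27   0.593  0.217  2.058 -0.245  0.517  2.113]
toolx [-0.002 -0.001 -1.   ] y [-0.405  0.914  0.   ] z [ 0.914  0.405 -0.002]
```

View pics/s5.png

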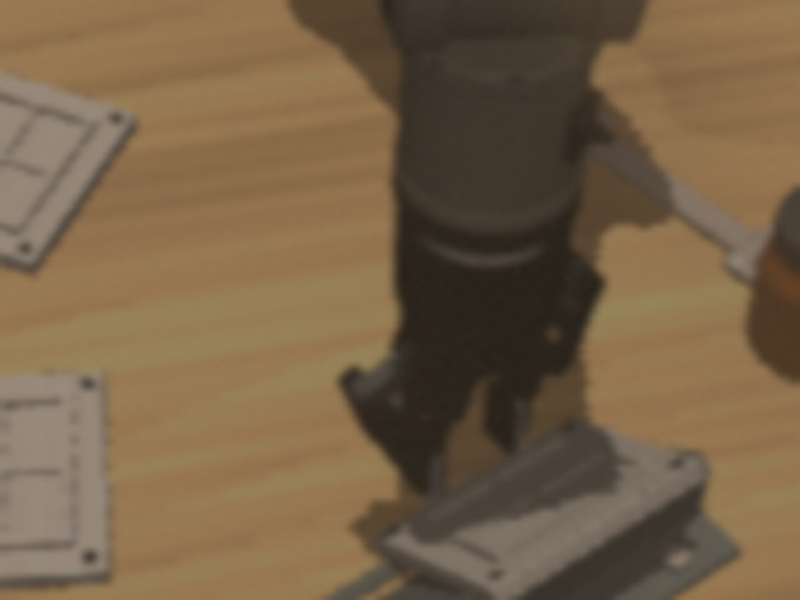

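The plate has ridden up the slope and leans there squarely. I'll push its lower edge over the sill.

send_rows --increments '[[[0,0,0],[0,0,0.002],0.04],[[0,0,0],[0,0,0.004],0.04],[[0,0,0],[0,0,0.006],0.04],[[0,0,0],[0,0,0.008],0.04],[[0,0,0],[0,0,0.01],0.04],[[0,0,0],[0,0,0.01],0.04]]'

```text
clock: 14.82
tcp_pos: [0.5405, -0.0064, -0.0209]
tool_rot: [-0.327, 1.55, 0.327]
ft_force: [-6.4, -1.6, 4.4]
finger_gap: 0.467
```

send_rows --increments '[[[0,0,0],[0,0,0.001],0.04],[[0,0,0],[0,0,0.002],0.04],[[0,0,0],[0,0,0.003],0.04],[[0,0,0],[0,0,0.004],0.04],[[0,0,0],[0,0,0.004],0.04]]'

```text
clock: 15.45
tcp_pos: [0.5429, -0.0055, -0.021]
tool_rot: [-0.327, 1.552, 0.326]
ft_force: [-7.8, -3.6, 7.2]
finger_gap: 0.465
```

```bash
python3 - <<'E'
from h import *
st()
E
```

```text
t 15.45 tcp stop [-25.6  16.4] z -21.0 world [ 0.5429 -0.0055 -0.021 ] F [-7.8 -3.6  7.2] gap 0.465
q [-0.278  0.605  0.221  2.031 -0.244  0.536  2.104]
toolx [-0.006 -0.002 -1.   ] y [-0.404  0.915  0.001] z [ 0.915  0.404 -0.006]
```

send_rows --increments '[[[0,0,0],[-0.001,0,0.0],0.04],[[0,0,0],[-0.002,0,0.001],0.04],[[0,0,0],[-0.002,0,0.001],0.04]]'

```text
clock: 15.82
tcp_pos: [0.5478, -0.0032, -0.0185]
tool_rot: [-0.328, 1.545, 0.327]
ft_force: [-0.1, -0.3, -0.3]
finger_gap: 0.465
```

```bash
python3 - <<'E'
from h import *
st()
d=snap("scene","s6",(270,160,140,110),5.5)
E
```

```text
t 15.825 tcp stop [-20.2  16.5] z -18.5 world [ 0.5478 -0.0032 -0.0185] F [-0.1 -0.3 -0.3] gap 0.465
q [-0.28   0.603  0.221  2.025 -0.244  0.537  2.102]
toolx [ 0.001 -0.    -1.   ] y [-0.406  0.914 -0.001] z [0.914 0.406 0.001]
```

View pics/s6.png

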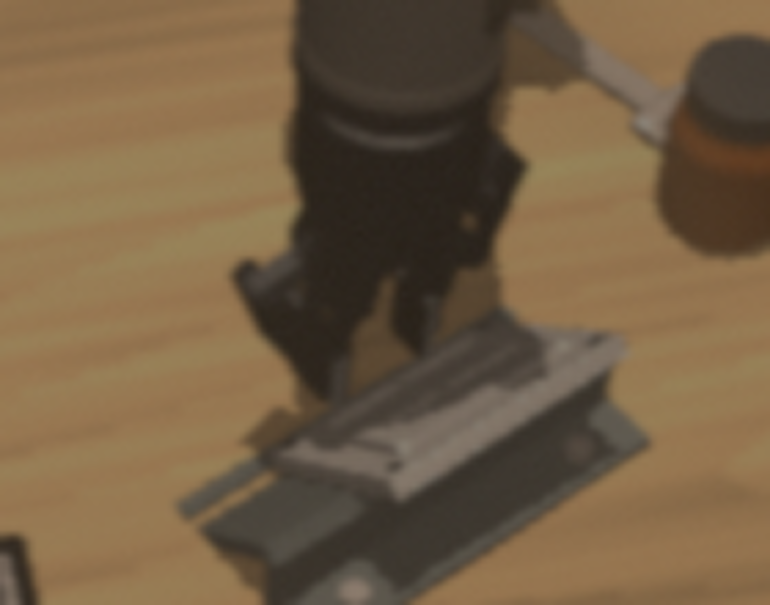

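The plate snapped into the groove: the force is now zero, and its lower-left corner at (270,455) is past the sill end. I'll back off, go up and over, and come down behind the stop.

send_rows --increments '[[[0,0,0],[0,0,-0.012],0.04],[[0,0,0],[0,0,-0.035],0.04],[[0,0,0],[-0.03,0,-0.04],0.04],[[0,0,0],[-0.08,0,-0.04],0.04],[[0,0,0],[-0.14,0,-0.04],0.04],[[0,0,0],[-0.14,0,-0.04],0.04],[[0,0,0],[-0.14,0,0.02],0.04],[[0,0,0],[-0.14,0,0.08],0.04],[[0,0,0],[-0.14,0,0.14],0.04],[[0,0,0],[-0.14,0,0.15],0.04],[[0,0,0],[-0.14,0,0.15],0.04],[[0,0,0],[-0.1,0,0.15],0.04],[[0,0,0],[-0.07,0,0.15],0.04],[[0,0,0],[-0.05,0,0.15],0.04],[[0,0,0],[-0.05,0,0.15],0.04]]'

```text
clock: 17.75
tcp_pos: [0.6815, 0.0561, 0.0294]
tool_rot: [-0.327, 1.552, 0.326]
ft_force: [0.6, -0.0, 0.3]
finger_gap: 0.469
```

```bash
python3 - <<'E'
from h import *
st(); plan(.085,.015,.031)
d=snap("scene","s7",(270,150,140,110),5.5)
E
```

```text
t 17.75 tcp stop [126.   16.3] z 29.4 world [0.6815 0.0561 0.0294] F [ 0.6 -0.   0.3] gap 0.469
q [-0.353  0.7    0.263  1.667 -0.232  0.81   1.999]
toolx [-0.005 -0.001 -1.   ] y [-0.404  0.915  0.001] z [ 0.915  0.404 -0.005]
turn [-0.003 -0.005 -0.001] shift [-0.0014 -0.0014 -0.041 ]
```

View pics/s7.png

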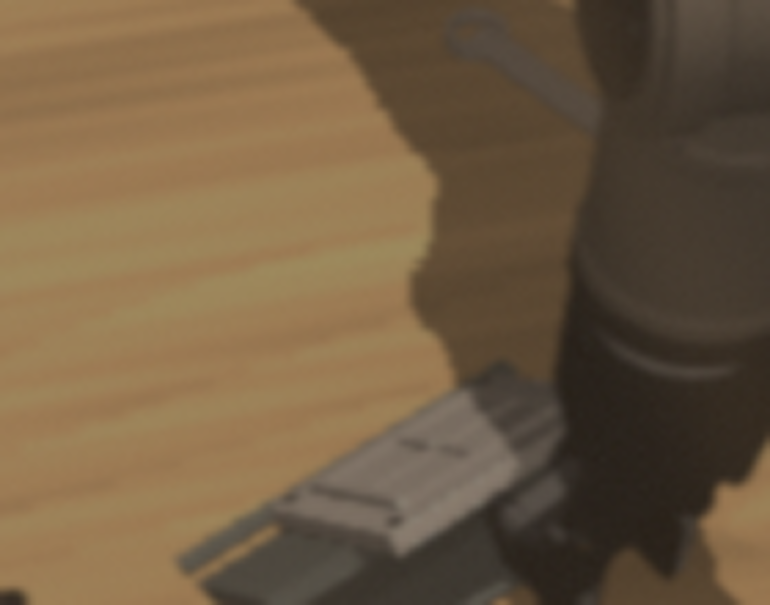

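The plate is still leaning in the groove and the fingers are behind it. Now I'll push the upper edge back, rising as it turns.

send_rows --increments '[[[0,0,0],[-0.003,0,-0.02],0.04],[[0,0,0],[-0.003,0,-0.036],0.04],[[0,0,0],[-0.004,0,-0.042],0.04],[[0,0,0],[-0.007,0,-0.047],0.04],[[0,0,0],[-0.009,0,-0.052],0.04],[[0,0,0],[-0.012,0,-0.057],0.04],[[0,0,0],[-0.014,0,-0.062],0.04],[[0,0,0],[-0.016,0,-0.067],0.04],[[0,0,0],[-0.018,0,-0.072],0.04]]'

```text
clock: 18.92
tcp_pos: [0.6167, 0.0276, 0.0487]
tool_rot: [-0.328, 1.549, 0.327]
ft_force: [0.8, -0.4, 0.2]
finger_gap: 0.465
```

```bash
python3 - <<'E'
from h import *
st()
E
```

```text
t 18.925 tcp stop [55.2 16.5] z 48.7 world [0.6167 0.0276 0.0487] F [ 0.8 -0.4  0.2] gap 0.465
q [-0.345  0.584  0.27   1.834 -0.215  0.755  2.028]
toolx [-0.003 -0.001 -1.   ] y [-0.405  0.914  0.   ] z [ 0.914  0.405 -0.003]
```

send_rows --increments '[[[0,0,0],[-0.001,0,-0.005],0.04],[[0,0,0],[-0.002,0,-0.01],0.04],[[0,0,0],[-0.003,0,-0.015],0.04],[[0,0,0],[-0.004,0,-0.02],0.04],[[0,0,0],[-0.005,0,-0.025],0.04]]'

```text
clock: 19.55
tcp_pos: [0.5943, 0.0175, 0.0539]
tool_rot: [-0.328, 1.548, 0.327]
ft_force: [0.9, -0.5, -0.3]
finger_gap: 0.466
```

```bash
python3 - <<'E'
from h import *
st()
d=snap("scene"); im=cv2.cvtColor(d["image"],cv2.COLOR_RGB2HSV)
# plate-coloured pixels around stop region
m=((im[...,1]<70)&(im[...,2]>95)).astype(np.uint8); m[:,:262]=0;m[:,400:]=0;m[:150]=0;m[290:]=0
for c in cv2.findContours(m,0,2)[0]:
    if cv2.contourArea(c)>30: print(cv2.contourArea(c),cv2.boundingRect(c))
for phi in(43,60,75,85,95):
    a=np.radians(phi); P=[np.r_[s2w(-.003+r*np.cos(a),.0155+sy*.06),r*np.sin(a)] for r in(0,.1) for sy in(-1,1)]
    print(phi,np.round(proj(d,P)).tolist())
E
```

```text
t 19.55 tcp stop [30.7 16.5] z 53.9 world [0.5943 0.0175 0.0539] F [ 0.9 -0.5 -0.3] gap 0.466
q [-0.341  0.546  0.273  1.888 -0.209  0.737  2.038]
toolx [-0.002 -0.001 -1.   ] y [-0.405  0.914  0.   ] z [ 0.914  0.405 -0.002]
34.0 (330, 264, 9, 7)
41.5 (269, 261, 6, 20)
44.5 (326, 217, 12, 9)
65.5 (380, 171, 14, 15)
43 [[320.0, 245.0], [360.0, 221.0], [342.0, 250.0], [384.0, 223.0]]
60 [[320.0, 245.0], [360.0, 221.0], [336.0, 237.0], [378.0, 211.0]]
75 [[320.0, 245.0], [360.0, 221.0], [329.0, 227.0], [372.0, 202.0]]
85 [[320.0, 245.0], [360.0, 221.0], [324.0, 221.0], [367.0, 196.0]]
95 [[320.0, 245.0], [360.0, 221.0], [319.0, 216.0], [362.0, 191.0]]
```

The visible plate patch fits a tilt of about 75-80°, so it is turning. I'll continue past vertical.

send_rows --increments '[[[0,0,0],[0,0,-0.005],0.04],[[0,0,0],[0,0,-0.01],0.04],[[0,0,0],[0,0,-0.015],0.04],[[0,0,0],[0,0,-0.02],0.04],[[0,0,0],[0,0,-0.024],0.04],[[0,0,0],[0,0,-0.028],0.04],[[0,0,0],[0,0,-0.032],0.04],[[0,0,0],[0,0,-0.036],0.04],[[0,0,0],[0,0,-0.04],0.04],[[0,0,0],[0,0,-0.044],0.04],[[0,0,0],[0,0,-0.048],0.04],[[0,0,0],[0,0,-0.048],0.04],[[0,0,0],[0,0,-0.048],0.04]]'

```text
clock: 21.22
tcp_pos: [0.5511, -0.0016, 0.0541]
tool_rot: [-0.328, 1.548, 0.327]
ft_force: [0.1, -0.2, 0.0]
finger_gap: 0.465
```

send_rows --increments '[[[0,0,0],[-0.02,0,0.03],0.04],[[0,0,0],[-0.05,0,0.08],0.04],[[0,0,0],[-0.1,0,0.13],0.04],[[0,0,0],[-0.1,0,0.19],0.04],[[0,0,0],[-0.1,0,0.2],0.04],[[0,0,0],[-0.1,0,0.2],0.04]]'

```text
clock: 21.98
tcp_pos: [0.7337, 0.0796, 0.1525]
tool_rot: [-0.328, 1.549, 0.327]
ft_force: [-0.6, 0.1, -0.3]
finger_gap: 0.47
```

```bash
python3 - <<'E'
from h import *
st()
d=snap("scene","s8",(200,110,240,180),3.3)
E
```

```text
t 21.975 tcp stop [183.2  16.5] z 152.5 world [0.7337 0.0796 0.1525] F [-0.6  0.1 -0.3] gap 0.47
q [-0.383  0.647  0.302  1.446 -0.203  1.083  1.946]
toolx [-0.003 -0.001 -1.   ] y [-0.406  0.914  0.   ] z [ 0.914  0.406 -0.004]
```

View pics/s8.png

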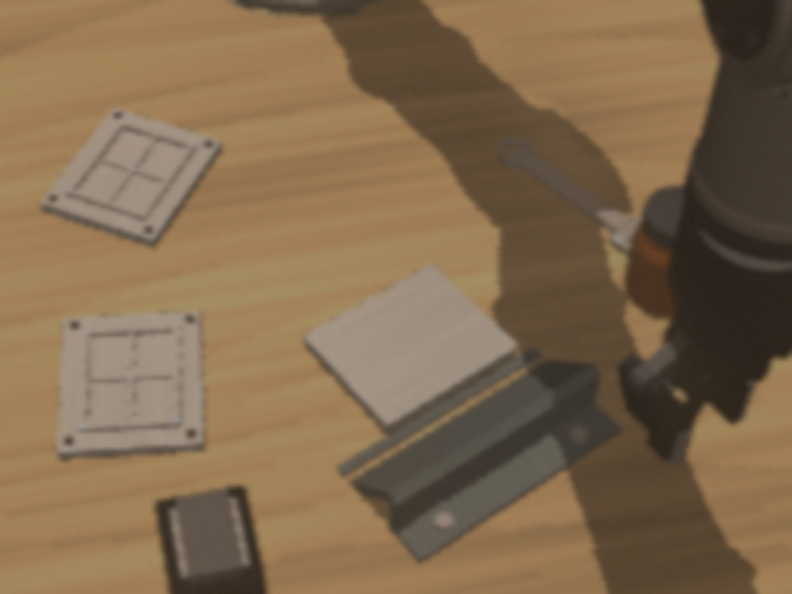

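The plate lies smooth face up at crop (410,345), in front of the sill, and the jar and wrench look unmoved. I'll check flatness from the corners in both views.

```bash
python3 - <<'E'
from h import *
for nm,box in(("scene",(285,185,80,62)),("top",(225,160,110,80))):
    D=snap(nm); im=cv2.cvtColor(D["image"],cv2.COLOR_RGB2HSV); x,y,w,h=box
    sub=im[y:y+h,x:x+w]; m=((sub[...,1]<70)&(sub[...,2]>90)).astype(np.uint8)
    c=max(cv2.findContours(m,0,2)[0],key=cv2.contourArea)
    P=cast(D,c[:,0]+[x,y],0.014)[:,:2]
    S=np.array([w2s(p) for p in P])*1000
    rr=cv2.minAreaRect(S.astype(np.float32)); print(nm,cv2.contourArea(c),np.round(rr[0],1),np.round(rr[1],1),round(rr[2],1)); print(np.round(cv2.boxPoints(rr)))
D=snap("top"); 
c=lambda p,z: cast(D,np.array(p)/3.3+[170-.35,95-.35],z)
im=D["image"]; hsv=cv2.cvtColor(im,cv2.COLOR_RGB2HSV)
a=cv2.imread("pics/top0.png")[:,:,::-1].astype(int)
for n,(x,y,w,h) in dict(jar=(175,180,45,45),wrench=(190,218,55,78),battery=(360,103,42,50)).items():
    print(n,"mean diff",np.abs(a[y:y+h,x:x+w]-im[y:y+h,x:x+w]).mean().round(1))
E
```

```text
scene 1809.0 [-57.3   2.6] [115.  143.1] 0.4
[[-115.   74.]
 [-114.  -69.]
 [   1.  -69.]
 [  -0.   75.]]
top 2885.5 [-63.   -4.2] [158.1 108.9] 89.8
[[-118.  -83.]
 [  -9.  -83.]
 [  -8.   75.]
 [-117.   75.]]
jar mean diff 15.5
wrench mean diff 25.5
battery mean diff 16.7
```

```bash
python3 - <<'E'
from h import *
D=snap("scene")
P=cast(D,np.array([(304,342),(431,265),(518,345),(388,428)])/3.3+[199.65,109.65],.014)
S=np.array([w2s(p) for p in P])*1e3; print(np.round(S,1)); print(np.round(np.linalg.norm(S-np.roll(S,-1,0),axis=1),1), S.mean(0))
a=cv2.imread("pics/scene0.png"); b=D["image"][:,:,::-1].copy()
for n,(x,y,w,h) in dict(battery=(240,252,46,52),wrench=(347,148,50,42),jar=(385,162,36,46)).items():
    sh,_=cv2.phaseCorrelate(cv2.cvtColor(a[y:y+h,x:x+w],6).astype(np.float32),cv2.cvtColor(b[y:y+h,x:x+w].copy(),6).astype(np.float32)); print(n,np.round(sh,2),round(_,2))
E
```

```text
[[-109.3  -49. ]
 [-114.4   71.7]
 [ -16.2   74.8]
 [ -12.5  -46. ]]
[120.9  98.3 120.9  96.9] [-63.08712497  12.87365996]
battery [-0.01  0.01] 0.97
wrench [0.05 0.58] 0.51
jar [-0.03 -0.23] 0.47
```

```bash
python3 -c "
from bench import order
print(order.job_done())"
```

```text
the job is handed in; nothing more can be done
None
```

The plate is turned over: it lies smooth face up in front of the stop, and I've handed the job in at about 22 s of the 51 s allowed. The interface reported no verdict.

**How it went:** I pushed the plate up the slope with two fingertips until its lower edge dropped into the groove. Then I went over the stop and pushed the upper edge back from behind until it fell onto its rim.

**Last checks:**
- **Plate:** its corners, read from the scene view at 14 mm height, give 98 × 121 mm. That fits a plate lying flat, with its centre 63 mm in front of the slope's foot.
- **Bystanders:** image comparison shows the battery unmoved and the jar and wrench shifted by under 0.6 pixel. The arm's shadow makes the match weak for the jar and wrench.
- **Robot:** it is well clear of everything. The highest contact forces I read were about 11 N on the plate and 18 N in a bench touch.

**What failed or disagreed:**
- **First push:** it passed over the plate without touching it. With the fingers 40 mm open, the tips sit about 24 mm above the reported TCP; I found this by touching the bench and corrected for it.
- **At the sill:** the plate stuck briefly until I raised the fingers slightly.
- **Final colour masks:** in both views they merged the plate with the sill, so I read the corners by eye from the picture instead.

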